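# Release the pop-out T-handle and take the cover off a welding control box

### The arm

A 6-joint arm with a two-finger parallel gripper is mounted at the origin on the work surface; the furniture and walls round the work are solid. World frame = base frame: x ahead of the robot, y to its left, z up, the work surface at z = 0. Lengths are in m, angles in rad, forces in N, time in s.
With the tool pointing down it reaches from about 0.35 to 0.775 m from the base axis. Payload 5.5 kg.
Tool frame: the origin (TCP) lies at the very end of the fingers, on their centre line; the grasp point (between the pads) lies 19 mm behind it; z points along the fingers, y is the line along which they close (so a half turn about z gives the same grasp; the last joint's range is limited). The gripper opens to 85 mm and grips with 20 to 120 N. Pads are 22 mm wide; open, the fingers measure 114 mm over their backs; the gripper's body (76 mm by 85 mm) begins 54 mm behind the grasp point. The pads swing forward as they close: fully open they stand 13 mm farther back than shut.
Start: joints at [-1.458, 0.313, 0.046, 1.304, 0, 1.431], TCP at [0.144, -0.557, 0.196] pointing down, gripper open.
Joint ranges: [-2.76, 2.76], [-0.86, 1.69], [-1.03, 1.26], [-2.2, 2.34], [-1.47, 1.5], [-3.14, 3.14]. Speed limits (rad/s): [2.57, 2.57, 3.14, 3.14, 3.14, 3.14].

### API

Orientations are given as a unit quaternion [x, y, z, w].
In Python, from workcell import bot gives the robot as it stands.
- The arm moves only by the tool arm_command, never from a script. Its argument "series" is a list of rows, each a list of 7 numbers: the shift along the tool's x, y, z in mm, then the turn, a rotation vector about the tool's x, y, z in degrees, then the finger opening in mm, from 0 to 85.4. A call has exactly 5 rows; each row is the pose to reach, as a shift and turn from the pose commanded when the call began, along the tool's axes at that moment; what a row does not reach only later rows make up. A row lasts 1/10 s, in which the tool goes at most 50 mm and 8.59 degrees, less where a joint would pass 70% of its speed; a pose out of reach is approached as far as the arm can. A call with a gripper value outside its range is refused whole. The fingers move at their own pace and stop on an object; "newtons" is the grip in N (left out, the last holds). Time passes only in rows, so rows that repeat a pose let the fingers close, or fill a call up. It gives the time, the measured TCP pose, the force, the opening and the grip force at its end, in the units of the state.
- bot.get_obs(): the state, without advancing time (a new reading comes with each control period).
- bot.snapshot(name): name is "side" or "top"; returns (picture, depth): 400x640x3 uint8, red, green, blue; 400x640 float32, m along the optical axis (not along the pixel's ray), 0 where there is no reading.
- bot.camera_info(name): a dict with "fx", "fy", "cx", "cy" (pixels), "k1" (the pictures are not rectified: a ray, as slopes to the right and down, at radius r is drawn at 1 + k1 r^2 times it, then the intrinsics apply), "R" (3x3) and "t" (3): a world point X has camera coordinates R X + t. Camera axes: x right, y down, z forward; pixel columns grow to the right and rows downward; lengths in m; the calibration is good to about 2 mm. A picture is of the moment at which its call begins. camera_info takes no time and is no camera call.
- bot.sign_off(): hands the job in; it is judged then, once.
The state is a dict: "time_s": time; "joint_positions": joint angles; "qd": joint speeds; "joint_torque": joint torques, N m; "position": TCP position; "orientation": TCP orientation; "force": force on the tool from outside, world axes, zero at the start; "moment": the same for the moment, N m; "gripper_width": finger opening in m; "gripper_force": force on a finger pad.
Only numpy, scipy, OpenCV 4.12 (cv2) and the standard library are available. Lean on these libraries where they do the work, as an engineer would, in place of code of your own. Each camera call takes 0.05 s, during which the arm holds its last target. There are 200 camera calls.

### The job

Open the sloping control box: gently press the green release button until the red T-handle pops out, then turn the handle a full quarter turn anticlockwise so that its tongue swings off the yellow cover plate. Then lift the cover plate off its two pins by its black grip and lay it down gently, flat with the grip upward, in the middle of the blue mat, and let go; do not shift the tape measure or the white pot.

Things in the scene. Friction and masses are not known exactly. Their poses are not given: they have to be found in the camera images.
- box: grey sloping control box, 185 deep x 220 wide x 150 mm high, fixed. Origin under its middle on the table; x from its low front to its high back, y to its left seen from the robot, z up. Its face slopes 30 degrees (face normal = z tilted 30 degrees toward -x). The cover lies on the lower part of the face over two 10 mm pins that stand 16 mm out of it; the latch sits above it.
- button_top (a point): centre of the top of the round green release button, 26 mm wide, standing 14 mm out of the dark latch case, 80 mm along +y from the handle's axis. z: straight out of the sloping face (up and toward the robot, 30 degrees from vertical), x up the slope, y to the left along the face. Pressed along -z.
- button (a joint): how far the button is pressed, m: 0 out, 0.009 hard stop; springs back. Takes about 2 N to start, 5 N at 5 mm, 7 N at the stop. From 4.5 to 5 mm on, the steel pawl is off the end of the handle's bar and the handle springs out by itself in under a second.
- handle_bar (a point): centre of the bar of the red T-handle (76 long, 16 wide, 12 mm deep), on the handle's axis. z straight out of the sloping face, bar along y, x across it; x, y turn with the handle. Pushed in, the bar lies about 2.5 mm below its case's top, 1.5 mm from the walls: it cannot be gripped or turned. Popped out, its middle is 20 mm and its underside 14 mm above the case top.
- handle (a joint): how far the T-handle stands out, m: about 0.001 while pushed in and latched, 0.030 popped out (held out by a spring of 5 to 10 N).
- turn (a joint): turn of T-handle and tongue about the face normal, rad: 0 latched (bar level, steel tongue pointing down the slope over the cover's top edge), grows anticlockwise seen facing the box, stop at 1.57. Friction of about 0.12 N m holds it where left. The tongue clears the cover above about 0.9. Turns only with the handle popped out.
- cover_grip (a point): gripping point of the cover's black grip, a block 14 mm wide (y), 56 long (x), 33 high on the yellow plate; 28 mm above the plate's underside, 10 mm below the grip's top, 9 mm along -x from the plate's middle. z points out of the plate; on the box z is along the face normal, x up the slope.
- cover_middle (a point): middle of the yellow cover plate (110 along x, 140 along y, 5 mm thick, 0.2 to 0.4 kg), half-way through its thickness; axes as at the grip. Its two 14 mm holes sit over the pins with 2 mm play: lift along z at least 20 mm to clear them.
- cover: the same cover with its grip; origin at the middle of the plate's underside, same axes.
- mat_top (a point): centre of the top of the blue mat, 180 (x) by 150 (y) by 4 mm, fixed on the table left of the box; z up.
- mat: the blue mat; origin under its middle on the table.
- tape: bystander: yellow tape measure, 36x80x62 mm, standing on the table to the right in front of the box; leave it.
- paste_pot: bystander: white pot with red lid, 70 mm wide, 71 mm high, beyond the mat at the left; leave it.

How it is judged:
By the outcome, as a careful person would: the job done as asked, in the order asked, and still so for the second after the job is handed in, with the robot touching nothing.
It also fails if it takes over 61 s, if anything falls off the work surface, if the arm or the gripper's body presses on something with over 40 N, if the wrist force passes 120 N, or if a joint passes its speed limit or range.

## Working session

There is one attempt and no reset: what is moved stays moved. The work goes in short steps, Python scripts to look and compute and a tool call to move; the robot and the scene stay as the last step left them, time stands still between calls to the robot, and variables do not carry over. Pictures are saved under pics/ and viewed, at most 10 in all, crops included, and the job is handed in when it is done.

Besides the shell and the picture viewer there is one more tool, called after "Request:" as name(argument=value, ...), one argument or row to a line, values as JSON. arm_command: Moves the arm, as the interface text tells. Its arguments: {"type":"object","properties":{"series":{"type":"array","items":{"type":"array","items":{"type":"number"}}},"newtons":{"type":"number"}},"required":["series"]}

```bash
mkdir -p pics; ls
cat > h.py <<'E'
import numpy as np, cv2
from workcell import bot
from scipy.spatial.transform import Rotation as R
def snap(n,f=None):
    im,d=bot.snapshot(n); np.save(f'/tmp/{n}_d.npy',d)
    if f: cv2.imwrite(f'pics/{f}.png',im[:,:,::-1])
    return im,d
def xyz(n,u,v,d):
    c=bot.camera_info(n); K=np.array([[c['fx'],0,c['cx']],[0,c['fy'],c['cy']],[0,0,1]])
    p=cv2.undistortPoints(np.array([[[u,v]]],float),K,np.array([c['k1'],0,0,0.]))[0,0]
    return np.array(c['R']).T@(d*np.array([p[0],p[1],1])-np.array(c['t']))
E
python3 - <<'E'
from h import *
for n in('top','side'):
    snap(n,n+'0'); c=bot.camera_info(n); print(n,{k:np.round(v,3).tolist() for k,v in c.items()})
o=bot.get_obs(); print(o)
E
```

```text
pics
top {'fx': 372.999, 'fy': 372.999, 'cx': 318.612, 'cy': 199.9, 'k1': -0.073, 'R': [[-0.008, -1.0, -0.008], [-0.999, 0.009, -0.04], [0.04, 0.008, -0.999]], 't': [0.118, 0.44, 1.058]}
side {'fx': 448.233, 'fy': 448.233, 'cx': 323.46, 'cy': 192.427, 'k1': -0.056, 'R': [[-0.872, -0.49, -0.003], [-0.194, 0.351, -0.916], [0.45, -0.798, -0.401]], 't': [0.459, 0.152, 1.048]}
{'time_s': 0.1, 'joint_positions': array([-1.45762930e+00,  3.13966951e-01,  4.50806719e-02,  1.30363453e+00,
        7.67499750e-06,  1.43120726e+00]), 'qd': array([ 4.67915060e-05, -8.89849748e-04,  3.50147668e-03,  1.50803935e-03,
        3.70034468e-05,  9.48387659e-04]), 'joint_torque': array([ 2.51644269e-03, -4.81725168e+01,  2.99244958e+01,  1.27266103e-02,
       -2.60934812e-04,  5.39162698e-06]), 'position': array([ 0.14373034, -0.55619249,  0.19496955]), 'orientation': array([ 9.92024550e-01,  1.26041856e-01,  1.52279019e-05, -8.62114054e-04]), 'force': array([ 0.28749573,  0.27068436, -0.70078907]), 'moment': array([-0.05173494, -0.01566907, -0.03850831]), 'gripper_force': 0.0, 'gripper_width': 0.08536084098232127}
```

View pics/top0.png

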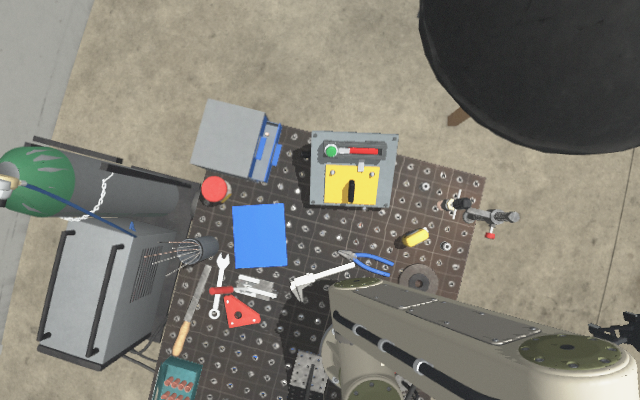

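View pics/side0.png

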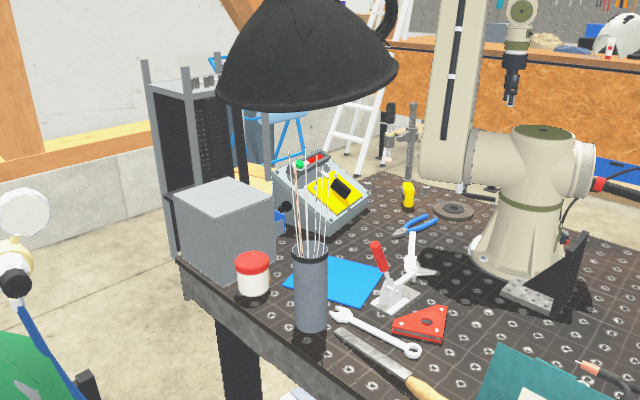

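The top picture shows the box at about (352,170), the button (331,151), the handle bar (364,152), the black grip (351,190) and the mat (260,236). The side picture shows them partly hidden behind rods in a cup. Next I'll enlarge the box and fit the mat.

Run:
```python
from h import *
im=cv2.imread('pics/top0.png'); d=np.load('/tmp/top_d.npy')
cv2.imwrite('pics/c1.png',cv2.resize(im[125:215,300:405],None,fx=7,fy=6.6,interpolation=cv2.INTER_CUBIC)[:600])
hsv=cv2.cvtColor(im,cv2.COLOR_BGR2HSV)
def reg(lo,hi,box):
    m=cv2.inRange(hsv,lo,hi); z=np.zeros_like(m); x0,x1,y0,y1=box; z[y0:y1,x0:x1]=m[y0:y1,x0:x1]; return z
for n,lo,hi,b in [('mat',(100,120,80),(125,255,255),(225,295,200,275)),('green',(45,80,60),(85,255,255),(315,345,140,165)),('red',(0,120,80),(8,255,255),(340,390,140,165)),('yellow',(22,120,120),(35,255,255),(310,390,155,212)),('tape',(22,120,120),(35,255,255),(395,435,220,255)),('lid',(0,120,80),(8,255,255),(195,235,170,205))]:
    m=reg(lo,hi,b); v,u=np.nonzero(m); P=np.array([xyz('top',a,c,d[c,a]) for a,c in zip(u,v) if d[c,a]>0])
    r=cv2.minAreaRect(P[:,:2].astype(np.float32)*1000)
    print(n,len(u),u.mean().round(1),v.mean().round(1),'med',np.median(P,0).round(4),'mean',P.mean(0).round(4),'rect',np.round(r[0],1),np.round(r[1],1),round(r[2],1))
print('lamp depth',d[60,530],xyz('top',530,60,d[60,530]),xyz('top',420,20,d[60,530]))
# face plane from grey frame region
P=np.array([xyz('top',a,c,d[c,a]) for c in range(140,200) for a in range(312,392) if d[c,a]>0])
A=np.c_[P[:,:2],np.ones(len(P))]; w=np.ones(len(P))
for _ in range(30):
    s=np.linalg.lstsq(A*w[:,None],P[:,2]*w,rcond=None)[0]; w=1/(1+((P[:,2]-A@s)/.003)**2)
n=np.array([-s[0],-s[1],1]); print('plane n',n/np.linalg.norm(n),s)
```

```text
Traceback (most recent call last):
  File "h.py", line 9, in xyz
    c=bot.camera_info(n); K=np.array([[c['fx'],0,c['cx']],[0,c['fy'],c['cy']],[0,0,1]])
ValueError: time passes only in moves, steps and waits
```

View pics/c1.png

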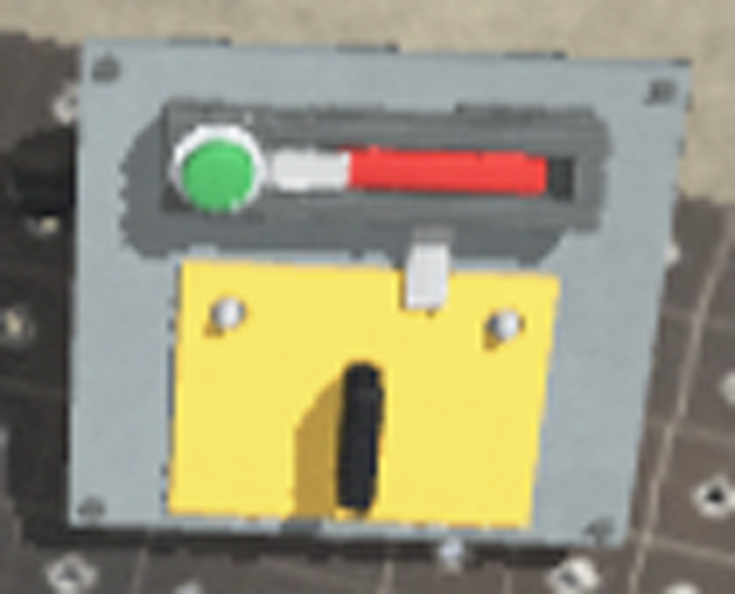

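```bash
cat > h.py <<'E'
import numpy as np, cv2
from workcell import bot
from scipy.spatial.transform import Rotation as R
C={n:bot.camera_info(n) for n in('top','side')}
def snap(n,f=None):
    im,d=bot.snapshot(n); np.save(f'/tmp/{n}_d.npy',d)
    if f: cv2.imwrite(f'pics/{f}.png',im[:,:,::-1])
    return im,d
def xyz(n,u,v,d):
    c=C[n]; K=np.array([[c['fx'],0,c['cx']],[0,c['fy'],c['cy']],[0,0,1]])
    u,v,d=map(np.atleast_1d,(u,v,d))
    p=cv2.undistortPoints(np.stack([u,v],1)[:,None].astype(float),K,np.array([c['k1'],0,0,0.]))[:,0]
    return (np.c_[p,np.ones(len(p))]*d[:,None]-np.array(c['t']))@np.array(c['R'])
def pix(n,X):
    c=C[n]; K=np.array([[c['fx'],0,c['cx']],[0,c['fy'],c['cy']],[0,0,1]])
    return cv2.projectPoints(np.atleast_2d(X).astype(float),cv2.Rodrigues(np.array(c['R']))[0],np.array(c['t']),K,np.array([c['k1'],0,0,0.]))[0][:,0]
E
python3 - <<'E'
from h import *
im=cv2.imread('pics/top0.png'); d=np.load('/tmp/top_d.npy')
hsv=cv2.cvtColor(im,cv2.COLOR_BGR2HSV)
for n,lo,hi,b in [('mat',(100,120,80),(125,255,255),(225,295,200,275)),('green',(45,80,60),(85,255,255),(315,345,140,165)),('red',(0,120,80),(8,255,255),(340,390,140,165)),('yellow',(22,120,120),(35,255,255),(310,390,155,212)),('grip',(0,0,0),(180,255,60),(345,357,178,204)),('tape',(22,120,120),(35,255,255),(395,435,220,255)),('lid',(0,120,80),(8,255,255),(195,235,170,205))]:
    m=cv2.inRange(hsv,lo,hi); z=np.zeros_like(m); x0,x1,y0,y1=b; z[y0:y1,x0:x1]=m[y0:y1,x0:x1]
    v,u=np.nonzero((z>0)&(d>0)); P=xyz('top',u,v,d[v,u])
    r=cv2.minAreaRect(P[:,:2].astype(np.float32)*1000)
    print(n,len(u),u.mean().round(1),v.mean().round(1),'med',np.median(P,0).round(4),'mean',P.mean(0).round(4),'rect',np.round(r[0],1),np.round(r[1],1),round(r[2],1))
    if n=='yellow':
        s=np.linalg.lstsq(np.c_[P[:,:2],np.ones(len(P))],P[:,2],rcond=None)[0]; q=np.array([-s[0],-s[1],1]); print('n',q/np.linalg.norm(q),s)
# corners of the box face, tongue, pins, bar end, grip ends (crop px)
for n,a,b in [('boxTL',88,42),('boxTR',688,64),('boxBL',72,522),('boxBR',625,540),('covTL',182,262),('covTR',558,278),('covBL',170,513),('covBR',532,524),('barR',545,172),('slotR',572,180),('slotL',270,170),('tongue',427,290),('btn',218,175),('gripT',362,370),('gripB',356,500)]:
    u=300+a/7;v=125+b/6.6; dd=d[int(v)-1:int(v)+2,int(u)-1:int(u)+2]; print(n,round(u,1),round(v,1),xyz('top',u,v,np.median(dd))[0].round(4))
print('lamp',d[60,530],xyz('top',[530,420,450],[60,20,120],[d[60,530]]*3))
E
```

```text
mat 3271 259.2 235.5 med [0.3415 0.2861 0.0033] mean [0.3406 0.2858 0.0033] rect [340.4 286.8] [181.5 152.4] 3.2
green 87 330.6 151.1 med [0.5548 0.0812 0.1658] mean [0.5548 0.082  0.1648] rect [556.1  82.4] [22.3 22. ] 89.8
red 165 363.3 150.5 med [0.5584 0.0008 0.1517] mean [5.582e-01 3.000e-04 1.514e-01] rect [ 5.582e+02 -1.000e-01] [68.7 12.8] 87.4
yellow 1670 350.8 184.0 med [0.4809 0.0252 0.0825] mean [0.4798 0.027  0.0817] rect [478.   27.2] [140.1  95.6] 86.9
n [-0.50066146  0.0270429   0.86522066] [ 0.57865176 -0.0312555  -0.19504485]
grip 94 350.9 191.1 med [0.4597 0.0288 0.107 ] mean [0.4596 0.0289 0.1061] rect [460.3  28.6] [11.4 52.1] 89.6
tape 107 412.1 238.6 med [ 0.33   -0.1343  0.0557] mean [ 0.3311 -0.1421  0.052 ] rect [ 336.7 -159.7] [34.1 79.2] 20.8
lid 533 213.6 188.6 med [0.4713 0.4007 0.07  ] mean [0.4725 0.4004 0.066 ] rect [477.1 410.2] [91.8 74.8] 85.6
boxTL 312.6 131.4 [ 0.642   0.1299 -0.0008]
boxTR 398.3 134.7 [ 0.8124 -0.2973 -0.8457]
boxBL 310.3 204.1 [ 0.4299  0.1381 -0.0011]
boxBR 389.3 206.8 [ 0.42  -0.09  -0.001]
covTL 326.0 164.7 [0.5294 0.093  0.1051]
covTR 379.7 167.1 [ 0.5218 -0.0473  0.1062]
covBL 324.3 202.7 [0.4319 0.098  0.0484]
covBR 376.0 204.4 [ 0.4261 -0.0447  0.0471]
barR 377.9 151.1 [ 0.5566 -0.0364  0.1499]
slotR 381.7 152.3 [ 0.5535 -0.0461  0.1499]
slotL 338.6 150.8 [0.5576 0.062  0.1532]
tongue 361.0 168.9 [0.5168 0.0023 0.1108]
btn 331.1 151.5 [0.5535 0.0809 0.1671]
gripT 351.7 181.1 [0.4861 0.0262 0.1037]
gripB 350.9 200.8 [0.4349 0.0284 0.0946]
lamp 0.6720251 [[ 0.68339919 -0.28668227  0.4111688 ]
 [ 0.75544823 -0.07920344  0.41574547]
 [ 0.56908701 -0.13029978  0.40780173]]
```

The crop shows the button at (218,175), the bar's right end at (545,172), the tongue over the cover at (427,275) and the grip from (362,370) to (356,500). The box yaw is about -3.1°. I'll set out, staying clear of the lamp.

```bash
cat >> h.py <<'E'
RB=R.from_euler('z',-3.1,degrees=True)*R.from_euler('y',-30,degrees=True)
xb,yb,nb=RB.as_matrix().T
TA=R.from_matrix(np.c_[yb,xb,-nb]); TB=R.from_matrix(np.c_[-xb,yb,-nb])
BTN=np.array([.5545,.0815,.166]); BAR_IN=BTN-.080*yb-.0225*nb; CASE0=BTN-.08*yb-.014*nb
GRIP=np.array([.4595,.0278,.107])-.010*nb
def go(p,T,o=None):
    o=o or bot.get_obs(); T0=R.from_quat(o['orientation'])
    print('mm',(T0.inv().apply(np.array(p)-o['position'])*1000).round(1),'deg',np.degrees((T0.inv()*T).as_rotvec()).round(1))
def st():
    o=bot.get_obs(); print(round(o['time_s'],2),o['position'].round(4),'q',o['joint_positions'].round(2),'F',o['force'].round(1),'M',o['moment'].round(2),'w',round(o['gripper_width']*1000,1),round(o['gripper_force'],1)); return o
E
python3 - <<'E'
from h import *
o=bot.get_obs(); D=lambda a:R.from_euler('z',a,degrees=True)*R.from_euler('x',180,degrees=True)
go([.30,-.33,.27],D(50),o)
go(BTN+.1*nb,TA,dict(position=np.array([.30,-.33,.27]),orientation=D(50).as_quat()))
d=np.load('/tmp/top_d.npy'); 
for u,v in [(500,148),(460,128),(440,105),(425,60),(205,245),(215,240),(300,285),(330,275)]:
    print(u,v,xyz('top',u,v,d[v,u])[0].round(3))
E
```

```text
mm [ 207.9 -180.1  -74.7] deg [ -0.1  -0.  -35.5]
mm [ 448.8 -109.5   17.4] deg [-28.9   9.7 -36. ]
500 148 [ 0.742 -0.839 -0.85 ]
460 128 [ 0.848 -0.626 -0.85 ]
440 105 [ 0.969 -0.521 -0.842]
425 60 [ 1.22  -0.454 -0.857]
205 245 [0.323 0.407 0.121]
215 240 [0.329 0.41  0.018]
300 285 [0.199 0.169 0.007]
330 275 [ 0.225  0.083 -0.003]
```

Request:
arm_command(
  series=[
    [42,-36,-15,0,0,-7,0],
    [84,-72,-30,0,0,-14,0],
    [126,-108,-45,0,0,-21,0],
    [168,-144,-60,0,0,-28,0],
    [208,-180,-75,0,0,-35.5,0],
  ],
  newtons=30,
)

```text
time_s: 0.6
position: [0.2818, -0.3566, 0.2616]
orientation: [0.905, 0.425, 0.0, -0.0]
force: [1.9, -1.0, -0.1]
gripper_width: 0.0122
gripper_force: 0.0
```

Run:
```python
from h import *
o=st(); go([.43,-.11,.27],TA,o); go(BTN+.1*nb,TA,o)
```

```text
0.6 [ 0.2818 -0.3566  0.2616] q [-1.08  0.07 -0.1   1.41  0.    1.19] F [ 1.9 -1.  -0.1] M [-0.05 -0.07  0.01] w 12.2 0.0
mm [284.4 -43.8  -8.3] deg [-29.    9.6 -35.8]
mm [ 481.4 -110.6    9.2] deg [-29.    9.6 -35.8]
```

Request:
arm_command(
  series=[
    [45,-11,2,-5,1.5,-6.5,0],
    [90,-22,4,-10,3,-13,0],
    [135,-33,5,-15,5,-19,0],
    [180,-44,7,-20,6.5,-25,0],
    [225,-55,9,-25,8,-31,0],
  ],
)

```text
time_s: 1.1
position: [0.3841, -0.1489, 0.2524]
orientation: [0.736, 0.638, 0.153, 0.166]
force: [-0.5, 0.9, -0.0]
gripper_width: -0.0002
gripper_force: 0.0
```

Run:
```python
from h import *
o=st(); go(BTN+.1*nb,TA,o); go(BTN+.03*nb,TA,o)
```

```text
1.1 [ 0.3841 -0.1489  0.2524] q [-0.81 -0.4  -0.6   1.01  0.29  0.96] F [-0.5  0.9 -0. ] M [ 0.06  0.36 -0.01] w -0.2 0.0
mm [247.6  76.4  41.1] deg [-3.8  1.6 -4.7]
mm [249.8  81.  110.9] deg [-3.8  1.6 -4.7]
```

Request:
arm_command(
  series=[
    [48,15,8,-2,1,-2.4,0],
    [96,29,16,-3.8,1.6,-4.7,0],
    [144,44,24,-3.8,1.6,-4.7,0],
    [190,58,31,-3.8,1.6,-4.7,0],
    [218,67,36,-3.8,1.6,-4.7,0],
  ],
)

```text
time_s: 1.6
position: [0.4907, 0.0573, 0.2529]
orientation: [0.702, 0.664, 0.178, 0.187]
force: [0.8, -0.8, 0.5]
gripper_width: -0.0
gripper_force: 0.0
```

Request:
arm_command(
  series=[
    [0,0,0,0,0,0,0],
    [0,0,0,0,0,0,0],
    [0,0,0,0,0,0,0],
    [0,0,0,0,0,0,0],
    [0,0,0,0,0,0,0],
  ],
)

```text
time_s: 2.1
position: [0.4902, 0.0525, 0.2526]
orientation: [0.704, 0.662, 0.176, 0.187]
force: [0.9, -0.9, 0.2]
gripper_width: -0.0
gripper_force: 0.0
```

Run:
```python
from h import *
o=st(); go(BTN+.02*nb,TA,o); snap('side','s1'); im=cv2.imread('pics/s1.png'); cv2.imwrite('pics/s1c.png',cv2.resize(im[90:240,250:400],None,fx=4,fy=4,interpolation=cv2.INTER_CUBIC))
```

```text
2.1 [0.4902 0.0525 0.2526] q [-0.05 -0.31 -0.59  0.77 -0.    1.58] F [ 0.9 -0.9  0.2] M [0.04 0.41 0.04] w -0.0 0.0
mm [32.7 11.1 86.2] deg [-0.2  0.1 -0.4]
```

View pics/s1c.png

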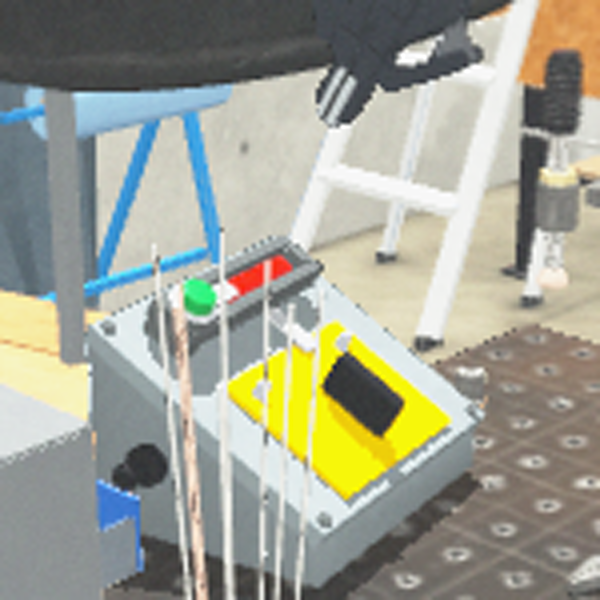

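The side crop shows the closed fingers near (345,100), the button at (199,297) and a free path between them. I'll check my estimates against this view while approaching.

Run:
```python
from h import *
p=lambda X:((pix('side',X)[0]-[250,90])*4).round(0)
print('btn',p(BTN),'grip top ends',p(GRIP+.01*nb+.028*xb),p(GRIP+.01*nb-.028*xb),'bar R end',p(BAR_IN+.006*nb-.038*yb)); o=bot.get_obs(); print('tcp',p(o['position']))
```

```text
btn [195. 288.] grip top ends [330. 344.] [393. 398.] bar R end [282. 257.]
tcp [302. 161.]
```

Request:
arm_command(
  series=[
    [8,3,17,0,0,0,0],
    [16,6,34,0,0,0,0],
    [24,9,50,0,0,0,0],
    [33,11,68,0,0,-0.3,0],
    [33,11,76,0,0,-0.3,0],
  ],
)

```text
time_s: 2.65
position: [0.5395, 0.084, 0.1908]
orientation: [0.702, 0.665, 0.176, 0.186]
force: [-1.0, -0.5, -0.2]
gripper_width: 0.0001
gripper_force: 0.0
```

Request:
arm_command(
  series=[
    [0,0,0,0,0,0,0],
    [0,0,0,0,0,0,0],
    [0,0,0,0,0,0,0],
    [0,0,0,0,0,0,0],
    [0,0,0,0,0,0,0],
  ],
)

```text
time_s: 3.15
position: [0.5397, 0.0841, 0.1929]
orientation: [0.702, 0.665, 0.177, 0.187]
force: [-0.4, -0.3, -0.6]
gripper_width: 0.0003
gripper_force: 0.0
```

Run:
```python
from h import *
o=st(); go(BTN,TA,o); print('along n',o['force']@nb)
```

```text
3.15 [0.5397 0.0841 0.1929] q [ 0.04 -0.16 -0.64  0.57 -0.05  1.65] F [-0.4 -0.3 -0.6] M [ 0.04  0.44 -0.01] w 0.3 0.0
mm [-1.7 -0.4 30.8] deg [-0.2  0.1  0. ]
along n -0.3348175108532833
```

Run:
```python
from h import *
p=lambda X:((pix('side',X)[0]-[270,90])*6).round(0)
_,d=snap('side','s2'); im=cv2.imread('pics/s2.png'); cv2.imwrite('pics/s2c.png',cv2.resize(im[90:190,270:390],None,fx=6,fy=6,interpolation=cv2.INTER_CUBIC))
o=st(); t=o['position']; print('tcp',p(t),p(t+.04*nb),'btn',p(BTN),'bar',p(BAR_IN+.006*nb))
hsv=cv2.cvtColor(im,cv2.COLOR_BGR2HSV)
for n,lo,hi,b in [('green',(45,80,60),(85,255,255),(285,315,150,180))]:
    m=cv2.inRange(hsv,lo,hi); z=np.zeros_like(m); x0,x1,y0,y1=b; z[y0:y1,x0:x1]=m[y0:y1,x0:x1]
    v,u=np.nonzero((z>0)&(d>0)); P=xyz('side',u,v,d[v,u]); print(n,len(u),u.mean(),v.mean(),np.median(P,0),P.mean(0))
    h=(P-BTN)@nb; print(np.percentile(h,[10,50,90]), P[h>np.percentile(h,40)].mean(0))
```

```text
3.2 [0.5396 0.0841 0.1927] q [ 0.04 -0.16 -0.64  0.57 -0.05  1.65] F [-0.3  0.6  0.2] M [0.06 0.43 0.02] w -0.1 0.0
tcp [197. 381.] [234. 310.] btn [172. 432.] bar [259. 408.]
green 63 299.26984126984127 163.77777777777777 [0.55076591 0.08584359 0.16311306] [0.55152207 0.08356291 0.16231832]
[-0.00717539 -0.00057085  0.00201363] [0.55145415 0.08267836 0.16512897]
```

View pics/s2c.png

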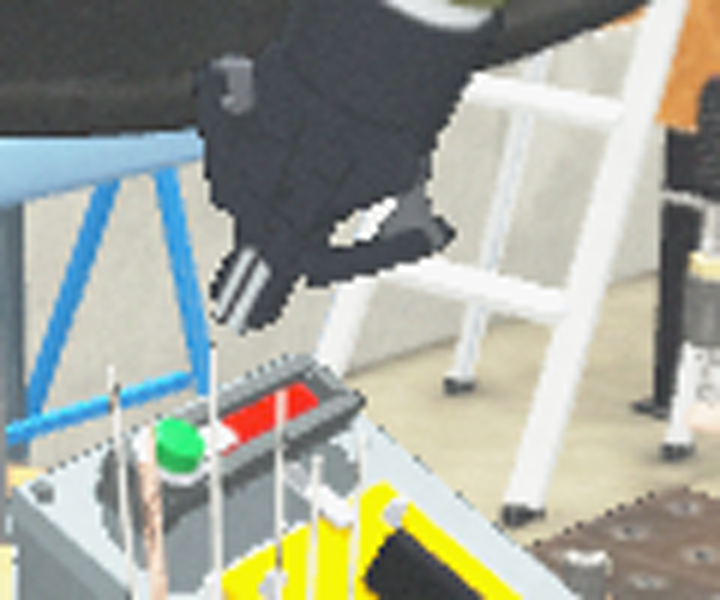

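Run:
```python
from h import *
d=np.load('/tmp/side_d.npy'); t=bot.get_obs()['position']
v,u=np.mgrid[100:160,290:350]; u=u.ravel();v=v.ravel();m=(d[v,u]>.5)&(d[v,u]<1.25);u=u[m];v=v[m]
P=xyz('side',u,v,d[v,u]); L=(P-t)@np.c_[xb,yb,nb]*1000
s=(abs(L[:,0])<70)&(abs(L[:,1])<70)&(L[:,2]>-20)
u,v,L=u[s],v[s],L[s]
for a in range(-20,120,10):
    k=(L[:,2]>=a)&(L[:,2]<a+10)
    if k.sum(): print(a,k.sum(),L[k].min(0).round(),L[k].max(0).round(), u[k].mean().round(),v[k].mean().round())
_,dt=snap('top'); 
v,u=np.mgrid[100:200,290:400]; u=u.ravel();v=v.ravel();P=xyz('top',u,v,dt[v,u]);L=(P-t)@np.c_[xb,yb,nb]*1000
k=(abs(L[:,0])<60)&(abs(L[:,1])<60)&(L[:,2]>-10)
for a in range(-10,120,10):
    q=k&(L[:,2]>=a)&(L[:,2]<a+10)
    if q.sum(): print('top',a,q.sum(),L[q].min(0).round(),L[q].max(0).round())
```

```text
30 7 [-8.  1. 35.] [ 5. 10. 39.] 308.0 144.0
40 37 [-14.  -7.  40.] [13. 12. 50.] 309.0 141.0
50 43 [-15.  -5.  50.] [12. 12. 60.] 311.0 139.0
60 43 [-15.  -8.  60.] [12. 13. 70.] 313.0 136.0
70 39 [-18.  -3.  70.] [25. 14. 80.] 313.0 132.0
80 101 [-34. -12.  80.] [35. 15. 90.] 315.0 128.0
90 114 [-42. -18.  90.] [ 41.  16. 100.] 316.0 125.0
100 119 [-49. -11. 100.] [ 49.  19. 110.] 316.0 121.0
110 135 [-59. -12. 110.] [ 59.  20. 120.] 318.0 118.0
top 50 1 [ 8. 12. 57.] [ 8. 12. 57.]
top 80 5 [ 23. -12.  85.] [29. 14. 88.]
top 90 19 [ 16. -14.  90.] [ 32.  16. 100.]
top 100 11 [ 15. -14. 101.] [ 34.  18. 110.]
top 110 11 [ 18. -14. 112.] [ 47.  18. 120.]
```

Fingertips look about 35 mm farther back than the reported TCP, so I'll approach by touch, in small steps.

Request:
arm_command(
  series=[
    [-1,0,6,0,0,0,0],
    [-1,0,12,0,0,0,0],
    [-1,0,18,0,0,0,0],
    [-1,0,22,0,0,0,0],
    [-1,0,26,0,0,0,0],
  ],
)

```text
time_s: 3.75
position: [0.5523, 0.0825, 0.1687]
orientation: [0.702, 0.665, 0.176, 0.187]
force: [0.6, -0.4, 0.2]
gripper_width: 0.0002
gripper_force: 0.0
```

Request:
arm_command(
  series=[
    [0,0,1,0,0,0,0],
    [0,0,2,0,0,0,0],
    [0,0,3,0,0,0,0],
    [0,0,4,0,0,0,0],
    [0,0,4,0,0,0,0],
  ],
)

```text
time_s: 4.25
position: [0.5544, 0.0824, 0.1661]
orientation: [0.702, 0.665, 0.176, 0.187]
force: [-0.6, 0.2, 0.1]
gripper_width: -0.0001
gripper_force: 0.0
```

Run:
```python
from h import *
o=st(); go(BTN,TA,o); print('along n',o['force']@nb)
_,d=snap('side','s3'); t=o['position']
v,u=np.mgrid[100:180,270:350]; u=u.ravel();v=v.ravel();m=(d[v,u]>.5)&(d[v,u]<1.25);u=u[m];v=v[m]
L=(xyz('side',u,v,d[v,u])-t)@np.c_[xb,yb,nb]*1000
for a in range(-20,70,10):
    k=(abs(L[:,0])<20)&(abs(L[:,1])<20)&(L[:,2]>=a)&(L[:,2]<a+10)
    if k.sum(): print(a,k.sum(),L[k].min(0).round(),L[k].max(0).round())
im=cv2.imread('pics/s3.png'); cv2.imwrite('pics/s3c.png',cv2.resize(im[90:190,270:390],None,fx=6,fy=6,interpolation=cv2.INTER_CUBIC))
```

```text
4.25 [0.5544 0.0824 0.1661] q [ 0.03 -0.11 -0.66  0.5  -0.04  1.64] F [-0.6  0.2  0.1] M [-0.02  0.44  0.  ] w -0.1 0.0
mm [-0.9  0.1  0.2] deg [-0.2  0.1  0. ]
along n 0.3883520830072429
-20 47 [-20. -15. -20.] [ 17.  19. -10.]
-10 37 [-19. -15. -10.] [ 9. 18. -0.]
0 34 [-15. -13.   0.] [ 8. 12.  4.]
30 4 [-7.  7. 37.] [ 5. 12. 40.]
40 28 [-15.  -5.  40.] [13. 13. 50.]
50 37 [-15.  -8.  51.] [12. 14. 60.]
60 42 [-15.  -7.  61.] [13. 13. 70.]
```

No contact at the nominal touch point and a visible gap of about 36 mm, so the reported TCP really is ahead of the tips. I'll continue with that offset.

Request:
arm_command(
  series=[
    [0,0,5,0,0,0,0],
    [0,0,10,0,0,0,0],
    [0,0,15,0,0,0,0],
    [0,0,20,0,0,0,0],
    [0,0,25,0,0,0,0],
  ],
)

```text
time_s: 4.8
position: [0.5668, 0.0816, 0.1437]
orientation: [0.702, 0.665, 0.176, 0.187]
force: [0.0, 0.9, 0.4]
gripper_width: 0.0
gripper_force: 0.0
```

Request:
arm_command(
  series=[
    [0,0,1.5,0,0,0,0],
    [0,0,3,0,0,0,0],
    [0,0,4.5,0,0,0,0],
    [0,0,6,0,0,0,0],
    [0,0,6,0,0,0,0],
  ],
)

```text
time_s: 5.3
position: [0.5697, 0.0815, 0.1391]
orientation: [0.702, 0.665, 0.176, 0.187]
force: [-0.3, -0.6, 0.1]
gripper_width: -0.0003
gripper_force: 0.0
```

Request:
arm_command(
  series=[
    [0,0,1,0,0,0,0],
    [0,0,2,0,0,0,0],
    [0,0,2,0,0,0,0],
    [0,0,2,0,0,0,0],
    [0,0,2,0,0,0,0],
  ],
)

```text
time_s: 5.8
position: [0.5707, 0.0815, 0.1375]
orientation: [0.702, 0.665, 0.176, 0.187]
force: [0.4, 0.4, -0.4]
gripper_width: 0.0004
gripper_force: 0.0
```

Request:
arm_command(
  series=[
    [0,0,1,0,0,0,0],
    [0,0,2,0,0,0,0],
    [0,0,2,0,0,0,0],
    [0,0,2,0,0,0,0],
    [0,0,2,0,0,0,0],
  ],
)

```text
time_s: 6.3
position: [0.5717, 0.0814, 0.1359]
orientation: [0.702, 0.665, 0.176, 0.187]
force: [-3.2, 0.4, 4.3]
gripper_width: -0.0001
gripper_force: 2.2
```

Run:
```python
from h import *
o=st(); go(BTN,TA,o); print('along n',o['force']@nb)
```

```text
6.3 [0.5717 0.0814 0.1359] q [ 0.03 -0.04 -0.69  0.41 -0.04  1.64] F [-3.2  0.4  4.3] M [ 0.03  0.54 -0.01] w -0.1 2.2
mm [ -0.9   0.  -34.7] deg [-0.2  0.1  0. ]
along n 5.382903255301663
```

Request:
arm_command(
  series=[
    [0,0,0.5,0,0,0,0],
    [0,0,1,0,0,0,0],
    [0,0,1,0,0,0,0],
    [0,0,1,0,0,0,0],
    [0,0,1,0,0,0,0],
  ],
)

```text
time_s: 6.8
position: [0.5722, 0.0814, 0.1351]
orientation: [0.702, 0.665, 0.176, 0.187]
force: [-3.5, -0.1, 4.9]
gripper_width: 0.0
gripper_force: 3.3
```

Request:
arm_command(
  series=[
    [0,0,0.5,0,0,0,0],
    [0,0,1,0,0,0,0],
    [0,0,1,0,0,0,0],
    [0,0,1,0,0,0,0],
    [0,0,1,0,0,0,0],
  ],
)

```text
time_s: 7.3
position: [0.5727, 0.0814, 0.1343]
orientation: [0.702, 0.665, 0.176, 0.187]
force: [-4.9, 1.6, 5.9]
gripper_width: 0.0005
gripper_force: 3.6
```

```bash
cat >> h.py <<'E'
def barh():
    im,d=snap('side'); hsv=cv2.cvtColor(im,cv2.COLOR_RGB2HSV); m=cv2.inRange(hsv,(0,120,60),(10,255,255)); z=np.zeros_like(m); z[120:190,295:345]=m[120:190,295:345]
    v,u=np.nonzero((z>0)&(d>0)); L=(xyz('side',u,v,d[v,u])-CASE0)@np.c_[xb,yb,nb]*1000
    print('bar px',len(u),'L pct',np.percentile(L,[5,50,95],axis=0).round(1).tolist()); return L
E
python3 - <<'E'
from h import *
o=st(); go(BTN,TA,o); print('along n',o['force']@nb); barh()
E
```

```text
7.3 [0.5727 0.0814 0.1343] q [ 0.03 -0.04 -0.69  0.4  -0.04  1.64] F [-4.9  1.6  5.9] M [-0.03  0.65  0.  ] w 0.5 3.6
mm [ -0.9  -0.  -36.5] deg [-0.2  0.1  0. ]
along n 7.593547029291177
bar px 48 L pct [[-9.8, -28.8, -4.8], [-5.4, 11.0, -1.7], [3.9, 30.7, 0.3]]
```

Request:
arm_command(
  series=[
    [0,0,0.5,0,0,0,0],
    [0,0,1,0,0,0,0],
    [0,0,1,0,0,0,0],
    [0,0,1,0,0,0,0],
    [0,0,1,0,0,0,0],
  ],
)

```text
time_s: 7.85
position: [0.5732, 0.0814, 0.1335]
orientation: [0.702, 0.665, 0.176, 0.187]
force: [-6.0, -0.5, 5.5]
gripper_width: 0.0002
gripper_force: 3.9
```

Run:
```python
from h import *
o=st(); go(BTN,TA,o); print('along n',o['force']@nb); barh()
im,d=snap('side','s4'); im=cv2.imread('pics/s4.png'); cv2.imwrite('pics/s4c.png',cv2.resize(im[110:200,280:380],None,fx=6,fy=6,interpolation=cv2.INTER_CUBIC))
```

```text
7.85 [0.5732 0.0814 0.1335] q [ 0.03 -0.04 -0.69  0.4  -0.04  1.64] F [-6.  -0.5  5.5] M [ 0.04  0.75 -0.03] w 0.2 3.9
mm [ -0.9  -0.1 -37.5] deg [-0.2  0.1  0. ]
along n 7.737604378819187
bar px 46 L pct [[-9.6, -27.4, -3.9], [-5.7, 12.5, -2.2], [3.4, 31.9, 0.3]]
```

View pics/s4c.png

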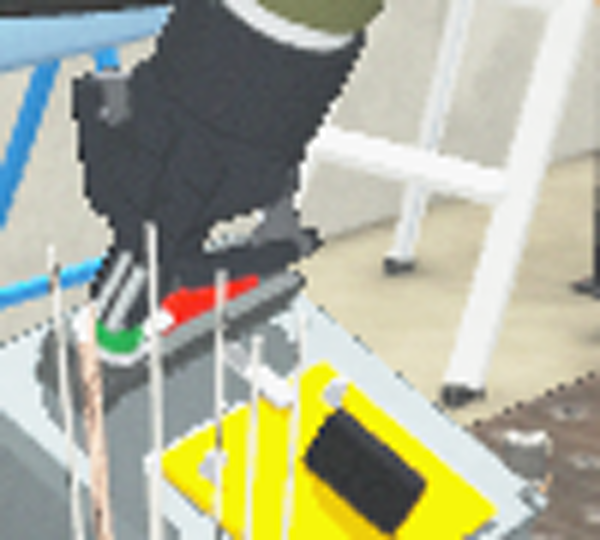

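The side crop shows the fingers on the button (120,330), partly pressed, and the bar (210,300) still in. I'll press on by a millimetre at a time.

Request:
arm_command(
  series=[
    [0,0,0.5,0,0,0,0],
    [0,0,1,0,0,0,0],
    [0,0,1,0,0,0,0],
    [0,0,1,0,0,0,0],
    [0,0,1,0,0,0,0],
  ],
)

```text
time_s: 8.45
position: [0.5737, 0.0814, 0.1326]
orientation: [0.701, 0.665, 0.176, 0.187]
force: [-5.4, -0.2, 6.9]
gripper_width: 0.0001
gripper_force: 4.0
```

Run:
```python
from h import *
o=st(); go(BTN,TA,o); print('along n',o['force']@nb); barh()
```

```text
8.45 [0.5737 0.0814 0.1326] q [ 0.03 -0.04 -0.69  0.4  -0.04  1.64] F [-5.4 -0.2  6.9] M [-0.01  0.65 -0.03] w 0.1 4.0
mm [ -0.9  -0.  -38.5] deg [-0.2  0.1  0. ]
along n 8.687055021146
bar px 45 L pct [[-24.7, -22.9, -3.2], [-6.0, 15.7, -1.2], [2.5, 80.6, 47.5]]
```

Request:
arm_command(
  series=[
    [0,0,0.5,0,0,0,0],
    [0,0,1,0,0,0,0],
    [0,0,1,0,0,0,0],
    [0,0,1,0,0,0,0],
    [0,0,1,0,0,0,0],
  ],
)

```text
time_s: 9.0
position: [0.5743, 0.0813, 0.1315]
orientation: [0.702, 0.665, 0.176, 0.187]
force: [-3.6, 2.0, 5.0]
gripper_width: 0.0
gripper_force: 2.5
```

Run:
```python
from h import *
o=st(); go(BTN,TA,o); print('along n',o['force']@nb); barh()
```

```text
9.0 [0.5743 0.0813 0.1315] q [ 0.03 -0.03 -0.69  0.39 -0.04  1.64] F [-3.6  2.   5. ] M [0.06 0.46 0.01] w 0.0 2.5
mm [ -0.9  -0.  -39.8] deg [-0.2  0.1  0. ]
along n 6.189464190411522
bar px 24 L pct [[-22.0, -23.4, 25.1], [0.8, 0.8, 27.2], [4.9, 72.2, 64.9]]
```

The handle has popped out: the bar top is about 26 mm above the case. Now I'll retreat and go over the handle.

Request:
arm_command(
  series=[
    [0,0,-12,0,0,0,0],
    [0,0,-28,0,0,0,45],
    [0,0,-44,0,0,0,45],
    [0,0,-60,0,0,0,45],
    [0,0,-60,0,0,0,45],
  ],
)

```text
time_s: 9.55
position: [0.545, 0.083, 0.1851]
orientation: [0.701, 0.665, 0.177, 0.188]
force: [1.1, 0.3, 0.3]
gripper_width: 0.0452
gripper_force: 0.0
```

```bash
cat >> h.py <<'E'
K=.034
def got(p,T,o=None):
    """true fingertip target -> shift"""
    go(np.array(p)+K*T.as_matrix()[:,2],T,o)
E
python3 - <<'E'
from h import *
o=st(); got(CASE0+.055*nb,TA,o); got(CASE0+.010*nb,TA,o); barh()
E
```

```text
9.55 [0.545  0.083  0.1851] q [ 0.03 -0.14 -0.65  0.55 -0.04  1.65] F [1.1 0.3 0.3] M [0.06 0.41 0.01] w 45.2 0.0
mm [-81.   -1.2  14.4] deg [-0.1  0.1  0. ]
mm [-80.9  -1.2  59.4] deg [-0.1  0.1  0. ]
bar px 81 L pct [[-28.8, -30.1, 21.6], [-7.4, 18.2, 26.8], [2.3, 77.8, 75.0]]
```

Request:
arm_command(
  series=[
    [-25,0,0,0,0,0,45],
    [-50,-1,0,0,0,0,45],
    [-78,-1,5,0,0,0,45],
    [-80,-1,12,0,0,0,45],
    [-80,-1,12,0,0,0,45],
  ],
)

```text
time_s: 10.1
position: [0.5445, 0.0021, 0.1704]
orientation: [0.703, 0.664, 0.175, 0.186]
force: [-0.1, 0.2, -1.3]
gripper_width: 0.0452
gripper_force: 0.0
```

Run:
```python
from h import *
o=st(); got(CASE0+.010*nb,TA,o)
snap('side','s5'); im=cv2.imread('pics/s5.png'); a=cv2.resize(im[100:200,270:370],None,fx=4,fy=4,interpolation=cv2.INTER_CUBIC)
snap('top','t5'); im=cv2.imread('pics/t5.png'); b=cv2.resize(im[110:210,310:410],None,fx=4,fy=4,interpolation=cv2.INTER_CUBIC)
cv2.imwrite('pics/st5.png',np.hstack([a,b]))
```

```text
10.1 [0.5445 0.0021 0.1704] q [-0.18 -0.15 -0.69  0.52  0.06  1.46] F [-0.1  0.2 -1.3] M [0.01 0.44 0.02] w 45.2 0.0
mm [-0.1  3.  44.6] deg [-0.4  0.1 -0.1]
```

View pics/st5.png

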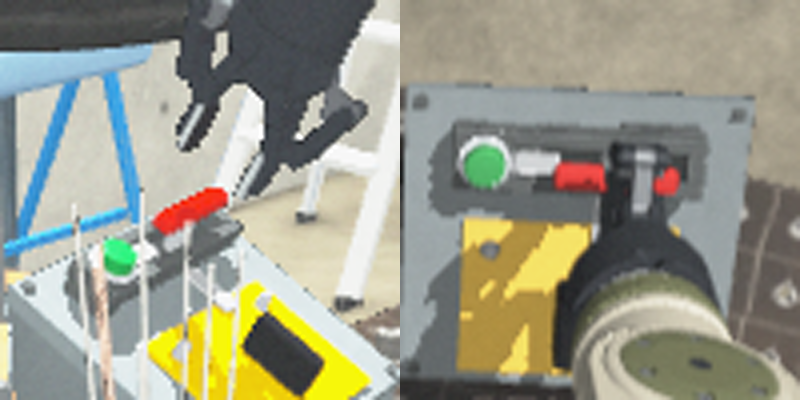

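The bar is out at (192,212) in the side half, with the open fingers at (190,140) and (240,185) straddling its line. Next I descend and grip lightly.

Request:
arm_command(
  series=[
    [0,3,6,0,0,0,45],
    [0,3,15,0,0,0,45],
    [0,3,25,0,0,0,45],
    [0,3,34,0,0,0,45],
    [0,3,42,0,0,0,45],
  ],
)

```text
time_s: 10.7
position: [0.5686, 0.0018, 0.1364]
orientation: [0.702, 0.665, 0.176, 0.186]
force: [0.6, -0.1, -0.7]
gripper_width: 0.0451
gripper_force: 0.0
```

Request:
arm_command(
  series=[
    [0,0,0,0,0,0,10],
    [0,0,0,0,0,0,10],
    [0,0,0,0,0,0,10],
    [0,0,0,0,0,0,10],
    [0,0,0,0,0,0,10],
  ],
  newtons=25,
)

```text
time_s: 11.2
position: [0.5659, 0.0017, 0.1359]
orientation: [0.702, 0.665, 0.175, 0.185]
force: [-5.7, 0.0, -0.0]
gripper_width: 0.0149
gripper_force: 30.9
```

Run:
```python
from h import *
o=st(); got(CASE0+.010*nb,TA,o)
```

```text
11.2 [0.5659 0.0017 0.1359] q [-0.17 -0.07 -0.71  0.42  0.06  1.47] F [-5.7  0.  -0. ] M [-0.01  1.38  0.03] w 14.9 30.9
mm [-0.9  1.5  4. ] deg [-0.5  0.1  0. ]
```

Request:
arm_command(
  series=[
    [0,-2,0,0,0,-6,10],
    [0,-2,0,0,0,-13,10],
    [0,-2,0,0,0,-20,10],
    [0,-2,0,0,0,-27,10],
    [0,-2,0,0,0,-34,10],
  ],
)

```text
time_s: 11.7
position: [0.565, 0.0015, 0.1354]
orientation: [0.475, 0.842, 0.112, 0.229]
force: [-2.3, -0.5, -2.3]
gripper_width: 0.0146
gripper_force: 30.5
```

Run:
```python
from h import *
o=st(); got(CASE0+.010*nb,TB,o)
```

```text
11.7 [0.565  0.0015 0.1354] q [-0.17 -0.07 -0.72  0.42  0.06  0.87] F [-2.3 -0.5 -2.3] M [ 0.02  1.04 -0.23] w 14.6 30.5
mm [-2.   1.7  4.1] deg [ -0.3  -0.4 -55.7]
```

Turning with low forces. Continue to the stop.

Request:
arm_command(
  series=[
    [0,0,0,0,0,-7,10],
    [0,0,0,0,0,-14,10],
    [0,0,0,0,0,-21,10],
    [0,0,0,0,0,-28,10],
    [0,0,0,0,0,-35,10],
  ],
)

```text
time_s: 12.2
position: [0.5644, 0.0008, 0.135]
orientation: [0.2, 0.946, 0.038, 0.252]
force: [-5.0, -3.9, -1.7]
gripper_width: 0.0156
gripper_force: 30.8
```

Request:
arm_command(
  series=[
    [0,0,0,0,0,-6,10],
    [0,0,0,0,0,-12,10],
    [0,0,0,0,0,-17,10],
    [0,0,0,0,0,-21,10],
    [0,0,0,0,0,-21,10],
  ],
)

```text
time_s: 12.7
position: [0.5642, 0.0002, 0.1349]
orientation: [0.026, 0.967, -0.009, 0.254]
force: [-6.2, -5.7, -1.2]
gripper_width: 0.015
gripper_force: 30.8
```

Run:
```python
from h import *
o=st(); got(CASE0+.010*nb,TB,o)
```

```text
12.7 [5.642e-01 2.000e-04 1.349e-01] q [-0.17 -0.07 -0.72  0.42  0.05 -0.11] F [-6.2 -5.7 -1.2] M [-0.76  1.48 -0.49] w 15.0 30.8
mm [-3.4  0.7  4. ] deg [-0.3 -0.5  0. ]
```

Request:
arm_command(
  series=[
    [1,-1,0,0,0,-1,10],
    [2,-2,0,0,0,-2,10],
    [2,-2,0,0,0,-3,10],
    [2,-2,0,0,0,-4,10],
    [2,-2,0,0,0,-4,10],
  ],
)

```text
time_s: 13.2
position: [0.5645, -0.0001, 0.1353]
orientation: [-0.008, 0.967, -0.016, 0.256]
force: [-2.3, 1.8, -3.3]
gripper_width: 0.0152
gripper_force: 41.1
```

Run:
```python
from h import *
o=st(); got(CASE0+.010*nb,TB,o)
```

```text
13.2 [ 5.645e-01 -1.000e-04  1.353e-01] q [-0.18 -0.08 -0.72  0.41  0.06 -0.18] F [-2.3  1.8 -3.3] M [ 0.64  1.1  -0.48] w 15.2 41.1
mm [-2.9  0.7  4.2] deg [-0.  -0.3  4.1]
```

Request:
arm_command(
  series=[
    [0,0,0,0,0,1,45],
    [0,0,0,0,0,2,45],
    [0,0,0,0,0,2,45],
    [0,0,-15,0,0,3,45],
    [0,0,-35,0,0,4,45],
  ],
)

```text
time_s: 13.7
position: [0.5475, 0.0006, 0.166]
orientation: [0.026, 0.966, -0.008, 0.256]
force: [0.8, 0.4, 0.0]
gripper_width: 0.0452
gripper_force: 0.0
```

Request:
arm_command(
  series=[
    [10,0,-25,0,0,0,45],
    [40,0,-25,0,0,0,45],
    [80,8,-25,0,0,0,45],
    [110,15,-25,0,0,0,45],
    [110,25,-25,0,0,0,45],
  ],
)

```text
time_s: 14.2
position: [0.436, 0.0319, 0.1295]
orientation: [0.026, 0.967, -0.008, 0.254]
force: [0.3, 0.6, -0.7]
gripper_width: 0.0448
gripper_force: 0.0
```

Run:
```python
from h import *
o=st(); got(GRIP-.012*nb,TB,o)
snap('side','s6'); im=cv2.imread('pics/s6.png'); a=cv2.resize(im[100:200,270:370],None,fx=4,fy=4,interpolation=cv2.INTER_CUBIC)
snap('top','t6'); im=cv2.imread('pics/t6.png'); b=cv2.resize(im[110:210,310:410],None,fx=4,fy=4,interpolation=cv2.INTER_CUBIC)
cv2.imwrite('pics/st6.png',np.hstack([a,b]))
```

```text
14.2 [0.436  0.0319 0.1295] q [-0.14 -0.36 -0.93  0.49  0.04 -0.08] F [ 0.3  0.6 -0.7] M [ 0.1   0.41 -0.  ] w 44.8 0.0
mm [-10.1  -2.7  87.2] deg [-0.1 -0.6 -0. ]
```

View pics/st6.png

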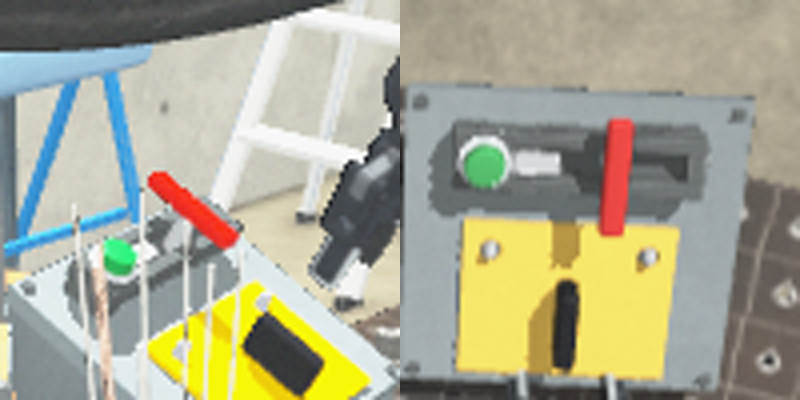

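The side half shows the bar at (195,210) turned along the slope. In the top half the bar runs from (620,120) to (613,235), with the tongue off the cover and the grip at (567,325). I'll check the turn angle and the grip location.

Run:
```python
from h import *
F=np.c_[xb,yb,nb]
def seg(n,f,lo,hi,b):
    im=cv2.imread(f'pics/{f}.png');d=np.load(f'/tmp/{n}_d.npy');m=cv2.inRange(cv2.cvtColor(im,cv2.COLOR_BGR2HSV),lo,hi);z=np.zeros_like(m);x0,x1,y0,y1=b;z[y0:y1,x0:x1]=m[y0:y1,x0:x1]
    v,u=np.nonzero((z>0)&(d>0)); return xyz(n,u,v,d[v,u])
for n,f,b in[('top','t6',(450//4+340,480//4+365,138,172)),('side','s6',(303,333,140,165))]:
    P=seg(n,f,(0,120,60),(10,255,255),b); L=(P-CASE0)@F*1000; L=L[(L[:,2]>10)&(L[:,2]<35)]
    r=cv2.minAreaRect(L[:,:2].astype(np.float32)); vx=cv2.fitLine(L[:,:2].astype(np.float32),cv2.DIST_HUBER,0,.01,.01).ravel(); print(n,'bar',r,'ang',np.degrees(np.arctan2(vx[1],vx[0])),np.median(L,0))
for n,f,b in[('top','t6',(446,458,178,204)),('top','t6',(346,358,178,204)),('side','s6',(328,354,176,202))]:
    P=seg(n,f,(0,0,0),(180,255,60),b)
    if len(P)<10: continue
    L=(P-GRIP)@F*1000; k=(L[:,2]>6)&(L[:,2]<20); print(n,len(P),k.sum(),'grip rel',L[k].mean(0).round(1),L[k].min(0).round(1),L[k].max(0).round(1))
o=bot.get_obs(); got(GRIP+.03*nb,TB,o); got(GRIP-.015*nb,TB,o)
```

```text
Traceback (most recent call last):
  File "h.py", line 12, in xyz
    p=cv2.undistortPoints(np.stack([u,v],1)[:,None].astype(float),K,np.array([c['k1'],0,0,0.]))[:,0]
      ~~~~~~~~~~~~~~~~~~~^^^^^^^^^^^^^^^^^^^^^^^^^^^^^^^^^^^^^^^^^^^^^^^^^^^^^^^^^^^^^^^^^^^^^^
cv2.error: OpenCV(4.12.0) /io/opencv/modules/calib3d/src/undistort.dispatch.cpp:347: error: (-215:Assertion failed) CV_IS_MAT(_src) && CV_IS_MAT(_dst) && (_src->rows == 1 || _src->cols == 1) && (_dst->rows == 1 || _dst->cols == 1) && _src->cols + _src->rows - 1 == _dst->rows + _dst->cols - 1 && (CV_MAT_TYPE(_src->type) == CV_32FC2 || CV_MAT_TYPE(_src->type) == CV_64FC2) && (CV_MAT_TYPE(_dst->type) == CV_32FC2 || CV_MAT_TYPE(_dst->type) == CV_64FC2) in function 'cvUndistortPointsInternal'
```

Run:
```python
from h import *
F=np.c_[xb,yb,nb]
def seg(n,f,lo,hi,b):
    im=cv2.imread(f'pics/{f}.png');d=np.load(f'/tmp/{n}_d.npy');m=cv2.inRange(cv2.cvtColor(im,cv2.COLOR_BGR2HSV),lo,hi);z=np.zeros_like(m);x0,x1,y0,y1=b;z[y0:y1,x0:x1]=m[y0:y1,x0:x1]
    v,u=np.nonzero((z>0)&(d>0)); return xyz(n,u,v,d[v,u])
for n,f,b in[('top','t6',(355,374,136,173)),('side','s6',(303,333,140,165))]:
    P=seg(n,f,(0,120,60),(10,255,255),b); L=(P-CASE0)@F*1000; L=L[(L[:,2]>10)&(L[:,2]<35)]
    r=cv2.minAreaRect(L[:,:2].astype(np.float32)); vx=cv2.fitLine(L[:,:2].astype(np.float32),cv2.DIST_HUBER,0,.01,.01).ravel(); print(n,'bar',r,'ang',np.degrees(np.arctan2(vx[1],vx[0])),np.median(L,0))
for n,f,b in[('top','t6',(346,358,178,204)),('side','s6',(328,354,176,202))]:
    P=seg(n,f,(0,0,0),(180,255,60),b); L=(P-GRIP)@F*1000; k=(L[:,2]>6)&(L[:,2]<20); print(n,len(P),k.sum(),'grip rel',L[k].mean(0).round(1),L[k].min(0).round(1),L[k].max(0).round(1))
o=bot.get_obs(); got(GRIP+.03*nb,TB,o); got(GRIP-.015*nb,TB,o)
```

```text
top bar ((-0.6580352783203125, 0.5883302688598633), (73.01126861572266, 16.154735565185547), 0.012480118311941624) ang -0.10891174 [ 1.67394407  0.98855188 26.19455308]
side bar ((-2.9704208374023438, 0.4140453338623047), (20.761808395385742, 73.66731262207031), 89.26154327392578) ang -0.34818694 [-3.98966052  3.6745033  25.35694461]
top 94 84 grip rel [-2.9  1.1 10.4] [-28.9  -5.4   6.6] [23.1  7.4 13.9]
side 139 16 grip rel [-10.4   5.9   7.5] [-34.3   2.5   6.1] [17.9  8.3  9.3]
mm [-3.  -3.3 46.3] deg [-0.  -0.2  0.1]
mm [-3.1 -3.2 91.3] deg [-0.  -0.2  0.1]
```

The handle is at 90°, within half a degree. Going down on the grip.

Request:
arm_command(
  series=[
    [0,-2,18,0,0,0,45],
    [0,-2,38,0,0,0,45],
    [0,-2,58,0,0,0,45],
    [0,-2,74,0,0,0,45],
    [0,-2,85,0,0,0,45],
  ],
)

```text
time_s: 14.8
position: [0.4853, 0.0264, 0.0596]
orientation: [0.026, 0.966, -0.008, 0.257]
force: [-0.0, -0.1, -0.7]
gripper_width: 0.0455
gripper_force: 0.0
```

Request:
arm_command(
  series=[
    [0,0,2,0,0,0,45],
    [0,0,4,0,0,0,45],
    [0,0,5,0,0,0,45],
    [0,0,5,0,0,0,45],
    [0,0,5,0,0,0,45],
  ],
)

```text
time_s: 15.3
position: [0.4861, 0.0268, 0.0556]
orientation: [0.026, 0.966, -0.008, 0.257]
force: [-0.5, 0.2, 0.6]
gripper_width: 0.0451
gripper_force: 0.0
```

Run:
```python
from h import *
o=st(); got(GRIP-.015*nb,TB,o)
```

```text
15.3 [0.4861 0.0268 0.0556] q [-0.14 -0.12 -1.    0.18  0.04 -0.07] F [-0.5  0.2  0.6] M [ 0.03  0.46 -0.05] w 45.1 0.0
mm [-2.7 -0.5  1.2] deg [-0.1 -0.2  0. ]
```

Request:
arm_command(
  series=[
    [0,0,0,0,0,0,5],
    [0,0,0,0,0,0,5],
    [0,0,0,0,0,0,5],
    [0,0,0,0,0,0,5],
    [0,0,0,0,0,0,5],
  ],
  newtons=60,
)

```text
time_s: 15.8
position: [0.4859, 0.0262, 0.0556]
orientation: [0.026, 0.966, -0.008, 0.257]
force: [-5.0, -2.2, 6.8]
gripper_width: 0.013
gripper_force: 59.0
```

Run:
```python
from h import *
o=st(); got(GRIP-.015*nb,TB,o)
```

```text
15.8 [0.4859 0.0262 0.0556] q [-0.14 -0.12 -1.    0.18  0.04 -0.07] F [-5.  -2.2  6.8] M [-0.29  0.63 -0.2 ] w 13.0 59.0
mm [-2.8  0.1  1.3] deg [-0.2 -0.2  0. ]
```

Request:
arm_command(
  series=[
    [0,0,-4,0,0,0,5],
    [0,0,-10,0,0,0,5],
    [0,0,-18,0,0,0,5],
    [0,0,-28,0,0,0,5],
    [0,0,-40,0,0,0,5],
  ],
)

```text
time_s: 16.3
position: [0.4637, 0.0287, 0.0889]
orientation: [0.026, 0.967, -0.007, 0.255]
force: [-0.3, -0.4, -2.4]
gripper_width: 0.0128
gripper_force: 59.1
```

Request:
arm_command(
  series=[
    [0,0,-15,0,0,0,5],
    [0,0,-30,0,0,0,5],
    [5,0,-45,0,0,0,5],
    [10,0,-60,0,0,0,5],
    [10,0,-60,0,0,0,5],
  ],
)

```text
time_s: 16.8
position: [0.4259, 0.0308, 0.1373]
orientation: [0.026, 0.966, -0.007, 0.257]
force: [0.2, 0.3, -2.3]
gripper_width: 0.0126
gripper_force: 59.2
```

Run:
```python
from h import *
o=st(); t=o['position']+.034*nb
snap('side','s7'); im=cv2.imread('pics/s7.png'); a=cv2.resize(im[60:200,280:400],(480,560),interpolation=cv2.INTER_CUBIC); cv2.imwrite('pics/s7c.png',a)
D=lambda a:R.from_euler('z',a,degrees=True)*R.from_euler('x',180,degrees=True)
# plate axes: tool x=-plate x. mat yaw candidates
im=cv2.imread('pics/top0.png'); m=cv2.inRange(cv2.cvtColor(im,cv2.COLOR_BGR2HSV),(100,120,80),(125,255,255)); m[:200]=0;m[275:]=0;m[:,:225]=0;m[:,295:]=0
u,v=np.nonzero(m)[::-1]; d=.0; c=C['top']
from numpy.linalg import norm
# intersect rays with z=.004
P1=xyz('top',u,v,np.ones(len(u)));O=-np.array(c['R']).T@np.array(c['t']);s=(.004-O[2])/(P1[:,2]-O[2]);Q=O+(P1-O)*s[:,None]
print('mat',cv2.minAreaRect((Q[:,:2]*1000).astype(np.float32)),Q.mean(0))
```

```text
16.8 [0.4259 0.0308 0.1373] q [-0.16 -0.4  -0.93  0.52  0.05 -0.09] F [ 0.2  0.3 -2.3] M [ 0.02  0.63 -0.05] w 12.6 59.2
mat ((340.8940124511719, 285.60064697265625), (180.4910888671875, 152.05953979492188), 2.9908411502838135) [0.34064051 0.28567586 0.004     ]
```

View pics/s7c.png

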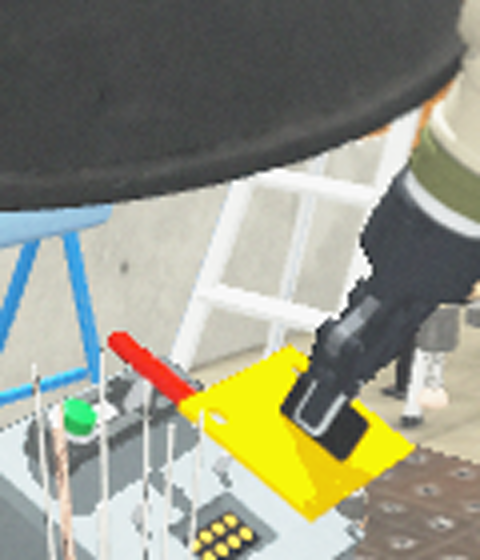

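The cover is clear of the pins and held square at (300,430) in the crop. Next I compute the transfer over the mat.

```bash
cat >> h.py <<'E'
D=lambda a:R.from_euler('z',a,degrees=True)*R.from_euler('x',180,degrees=True)
P0=np.array([.4859,.0262,.0556]); G=GRIP-.0029*xb+.001*yb
OFF=TB.inv().apply(G+.009*xb-.028*nb-P0); OFF[1]=0   # cover underside centre in reported tool frame
MAT=np.array([.3406,.2857,.004])
def place(h,o=None):
    T=D(183); go(MAT+[0,0,h]-T.apply(OFF),T,o)
E
python3 - <<'E'
from h import *
print('OFF',OFF*1000, TB.inv().apply(np.array([.4773,.0248,.0767])-.005*nb-P0)*1000); o=bot.get_obs(); place(.12,o); place(.03,o)
E
```

```text
OFF [ -8.89545175   0.         -19.73765285] [ -3.17864722  -1.86302913 -17.52898853]
mm [110.4 249.3 -25.7] deg [-1.6 29.7 -5.9]
mm [155.1 249.3  52.5] deg [-1.6 29.7 -5.9]
```

Request:
arm_command(
  series=[
    [0,15,-20,0,3,0,5],
    [5,50,-35,0,6,-1,5],
    [20,90,-45,0,10,-2,5],
    [40,130,-45,-1,15,-3,5],
    [60,170,-40,-1,20,-4,5],
  ],
)

```text
time_s: 17.35
position: [0.3649, 0.206, 0.142]
orientation: [-0.009, 0.996, -0.003, 0.084]
force: [1.4, -0.1, -1.2]
gripper_width: 0.0131
gripper_force: 59.5
```

Run:
```python
from h import *
o=st(); place(.10,o)
```

```text
17.35 [0.3649 0.206  0.142 ] q [ 0.38 -0.09 -0.57  0.94 -0.07  0.35] F [ 1.4 -0.1 -1.2] M [-0.03  0.13 -0.02] w 13.1 59.5
mm [40.9 80.2 51. ] deg [-0.6  9.7 -1.9]
```

Request:
arm_command(
  series=[
    [9,20,10,0,3,-1,5],
    [18,40,20,0,6,-1.5,5],
    [28,60,30,-0.3,9,-2,5],
    [35,75,40,-0.6,9.7,-2,5],
    [35,75,45,-0.6,9.7,-2,5],
  ],
)

```text
time_s: 17.85
position: [0.336, 0.2788, 0.0886]
orientation: [-0.027, 1.0, -0.001, -0.001]
force: [0.1, 0.3, -2.4]
gripper_width: 0.013
gripper_force: 59.7
```

Request:
arm_command(
  series=[
    [0,0,0,0,0,0,5],
    [0,0,0,0,0,0,5],
    [0,0,0,0,0,0,5],
    [0,0,0,0,0,0,5],
    [0,0,0,0,0,0,5],
  ],
)

```text
time_s: 18.35
position: [0.3371, 0.2778, 0.0913]
orientation: [-0.026, 1.0, -0.0, 0.001]
force: [0.5, -0.5, -2.6]
gripper_width: 0.0127
gripper_force: 59.7
```

```bash
cat >> h.py <<'E'
def plate(o):
    out=[]
    for n in('top','side'):
        im,d=snap(n,n+'_p%d'%(o['time_s']*100)); m=cv2.inRange(cv2.cvtColor(im,cv2.COLOR_RGB2HSV),(20,110,70),(36,255,255)); v,u=np.nonzero((m>0)&(d>0)); P=xyz(n,u,v,d[v,u])
        P=P[(abs(P[:,0]-o['position'][0])<.1)&(abs(P[:,1]-o['position'][1])<.1)&(P[:,2]<.3)]
        s=np.linalg.lstsq(np.c_[P[:,:2]-P[:,:2].mean(0),np.ones(len(P))],P[:,2],rcond=None)[0]; k=abs(P[:,2]-np.median(P[:,2]))<.02
        r=cv2.minAreaRect((P[k,:2]*1000).astype(np.float32)); print(n,len(P),'slope deg',np.degrees(s[:2]).round(1),'z',np.median(P[:,2]).round(4),'rect',np.round(r[0],1),np.round(r[1],1),round(r[2],1))
E
python3 - <<'E'
from h import *
o=st(); place(.10,o); place(.0,o); plate(o); print('expect mid',o['position']+R.from_quat(o['orientation']).apply(OFF))
E
```

```text
18.35 [0.3371 0.2778 0.0913] q [ 0.51  0.11 -0.48  0.98 -0.    0.45] F [ 0.5 -0.5 -2.6] M [-0.02  0.03 -0.05] w 12.7 59.7
mm [5.  7.7 7. ] deg [-0.   0.1 -0. ]
mm [  5.2   7.8 107. ] deg [-0.   0.1 -0. ]
top 1080 slope deg [ 4.2 -2.5] z 0.1179 rect [343.  278.7] [108.3 140.2] 1.8
side 1208 slope deg [-0.1  0.3] z 0.1174 rect [341.9 278.7] [111.8 143.9] 3.1
expect mid [0.34597903 0.2782369  0.11103802]
```

Plate is level at z≈0.1175, about 2 mm and 7 mm off the mat's middle. Correcting and lowering.

Request:
arm_command(
  series=[
    [1,4,15,0,0,0,5],
    [1.5,7,35,0,0,0,5],
    [1.5,7,55,0,0,0,5],
    [1.5,7,75,0,0,0,5],
    [1.5,7,92,0,0,0,5],
  ],
)

```text
time_s: 18.95
position: [0.3348, 0.2847, -0.0021]
orientation: [-0.026, 1.0, -0.0, 0.0]
force: [-0.5, -0.0, -2.5]
gripper_width: 0.013
gripper_force: 59.9
```

Request:
arm_command(
  series=[
    [0,0,2,0,0,0,5],
    [0,0,4,0,0,0,5],
    [0,0,6,0,0,0,5],
    [0,0,8,0,0,0,5],
    [0,0,8,0,0,0,5],
  ],
)

```text
time_s: 19.45
position: [0.3353, 0.2849, -0.0089]
orientation: [-0.026, 1.0, -0.0, 0.001]
force: [-0.1, -0.6, -2.1]
gripper_width: 0.0129
gripper_force: 59.6
```

Run:
```python
from h import *
o=st(); place(.0,o); plate(o)
```

```text
19.45 [ 0.3353  0.2849 -0.0089] q [ 0.52  0.23 -0.61  0.72 -0.    0.47] F [-0.1 -0.6 -2.1] M [ 0.01 -0.02  0.01] w 12.9 59.6
mm [3.6 0.5 6.8] deg [-0.   0.1  0. ]
top 851 slope deg [ 2.6 -0.1] z 0.0178 rect [339.7 286.3] [108.7 139.2] 2.7
side 874 slope deg [0.2 0.4] z 0.0169 rect [318.2 268.6] [ 71.6 175.7] 6.7
```

Request:
arm_command(
  series=[
    [0,0,1.5,0,0,0,5],
    [0,0,3,0,0,0,5],
    [0,0,4.5,0,0,0,5],
    [0,0,6,0,0,0,5],
    [0,0,6,0,0,0,5],
  ],
)

```text
time_s: 20.05
position: [0.3347, 0.2846, -0.0156]
orientation: [-0.026, 1.0, -0.001, -0.0]
force: [0.2, 0.2, -2.7]
gripper_width: 0.0125
gripper_force: 59.6
```

Request:
arm_command(
  series=[
    [0,0,0.5,0,0,0,5],
    [0,0,1,0,0,0,5],
    [0,0,1,0,0,0,5],
    [0,0,1,0,0,0,5],
    [0,0,1,0,0,0,5],
  ],
)

```text
time_s: 20.55
position: [0.3349, 0.2847, -0.0163]
orientation: [-0.026, 1.0, -0.0, 0.0]
force: [0.2, 0.1, -1.8]
gripper_width: 0.0127
gripper_force: 59.6
```

Request:
arm_command(
  series=[
    [0,0,0.5,0,0,0,5],
    [0,0,1,0,0,0,5],
    [0,0,1,0,0,0,5],
    [0,0,1,0,0,0,5],
    [0,0,1,0,0,0,5],
  ],
)

```text
time_s: 21.05
position: [0.3349, 0.2847, -0.0173]
orientation: [-0.026, 1.0, -0.0, 0.0]
force: [-0.7, 0.2, -2.5]
gripper_width: 0.0126
gripper_force: 59.6
```

Request:
arm_command(
  series=[
    [0,0,0.5,0,0,0,5],
    [0,0,1,0,0,0,5],
    [0,0,1,0,0,0,5],
    [0,0,1,0,0,0,5],
    [0,0,1,0,0,0,5],
  ],
)

```text
time_s: 21.55
position: [0.3351, 0.2848, -0.0181]
orientation: [-0.026, 1.0, -0.0, 0.0]
force: [-0.2, -0.3, 2.1]
gripper_width: 0.0129
gripper_force: 60.5
```

Run:
```python
from h import *
o=st(); plate(o)
```

```text
21.55 [ 0.3351  0.2848 -0.0181] q [ 0.52  0.25 -0.63  0.7  -0.    0.47] F [-0.2 -0.3  2.1] M [-0.18  0.31 -0.01] w 12.9 60.5
top 824 slope deg [2.7 1. ] z 0.0084 rect [340.4 272.7] [107.9 112.8] 3.1
side 887 slope deg [-0.2  0.5] z 0.0078 rect [318.7 274.7] [ 68.5 163.3] 3.3
```

Contact felt, and the plate top is at 9 mm, which is right. Let go and back off.

Request:
arm_command(
  series=[
    [0,0,0,0,0,0,20],
    [0,0,0,0,0,0,30],
    [0,0,0,0,0,0,40],
    [0,0,-5,0,0,0,40],
    [0,0,-20,0,0,0,40],
  ],
)

```text
time_s: 22.15
position: [0.3337, 0.2841, 0.0011]
orientation: [-0.026, 1.0, -0.001, -0.001]
force: [-0.1, 0.0, 0.3]
gripper_width: 0.0399
gripper_force: 0.0
```

Request:
arm_command(
  series=[
    [0,0,-25,0,0,0,40],
    [0,0,-60,0,0,0,40],
    [20,-20,-100,0,0,0,40],
    [20,-60,-140,0,0,0,40],
    [20,-100,-140,0,0,0,40],
  ],
)

```text
time_s: 22.65
position: [0.3227, 0.1847, 0.1463]
orientation: [-0.028, 1.0, 0.001, 0.004]
force: [2.0, -0.7, -0.3]
gripper_width: 0.0399
gripper_force: 0.0
```

Request:
arm_command(
  series=[
    [0,-40,0,0,0,0,40],
    [0,-80,0,0,0,0,40],
    [0,-80,0,0,0,0,40],
    [0,-80,0,0,0,0,40],
    [0,-80,0,0,0,0,40],
  ],
)

```text
time_s: 23.15
position: [0.3244, 0.1046, 0.142]
orientation: [-0.027, 1.0, -0.0, 0.0]
force: [1.2, -0.3, -0.0]
gripper_width: 0.0399
gripper_force: 0.0
```

Run:
```python
from h import *
o=st(); o=dict(o); o['position']=np.array([.34,.286,0]); plate(o)
import glob; f=sorted(glob.glob('pics/*_p*.png'),key=lambda s:int(s.split('_p')[1][:-4]))[-2:]; print(f)
a=cv2.imread([x for x in f if 'top' in x][0])[110:280,180:450]; cv2.imwrite('pics/end.png',cv2.resize(a,None,fx=2.9,fy=2.9,interpolation=cv2.INTER_CUBIC))
```

```text
23.15 [0.3244 0.1046 0.142 ] q [ 0.08 -0.12 -0.57  1.12 -0.    0.02] F [ 1.2 -0.3 -0. ] M [-0. -0.  0.] w 39.9 0.0
top 1593 slope deg [-0.2 -0.1] z 0.0084 rect [365.1 298.8] [159.8 162.1] 3.5
side 983 slope deg [-0.4  0.7] z 0.0078 rect [315.7 261.8] [ 92.  190.4] 28.8
['pics/side_p2315.png', 'pics/top_p2315.png']
```

View pics/end.png

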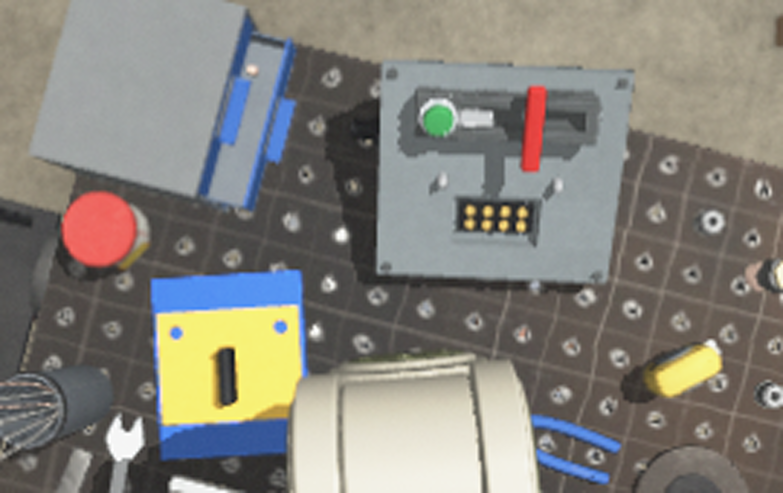

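The picture shows the cover flat on the mat (165-303, 305-425) within about 3 mm of the middle, grip up. The handle is turned, and the pot (100,230) and tape (683,370) have not moved.

```bash
python3 -c "
from workcell import bot
print(bot.sign_off())"
```

```text
the job is handed in; nothing more can be done
None
```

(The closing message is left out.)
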